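Draw the parts tray to its stop pin with the hook

TASK

Pick up the orange-handled hook from its green rest, catch the front pocket of the yellow tray under the ring light with the hook's tip, and draw the tray between the guide rails until it comes up against the red sprung stop pin; keep it pulled gently but firmly against the pin, at about ten newtons, for a second, and never press the pin with more than eighteen. Then unhook, leave the tray in the rails by the pin, and lay the hook back on top of its green rest. Move the tray with the hook alone, keep the reel in it upright, and leave the lamp and the other things on the bench alone.

Things in the scene. Friction and masses are not known exactly. Their poses are not given: they have to be found in the camera images.
- hook: Hook tool lying level on its green rest, 0.16 kg, mostly handle. Orange handle block 90 mm long (x), 24 mm wide (y), 36 mm tall; origin: centre of its underside, z up. A 10 mm steel rod leaves the handle's front along +x, its centre line 18 mm above the underside, and at x = 140 mm turns straight down to a tip 22 mm below the underside. Grip the handle across its 24 mm width.
- hook_tip (a point): Lowest point of the hook's downturned tip: 140 mm ahead of the tool's origin along its +x and 22 mm below the plane of the handle's underside. The tip is 10 mm thick.
- rest: Green tool rest fixed to the bench: block 100 mm (x) by 44 mm (y), 28 mm high, flat top; origin: centre of its underside; it may stand to the left or the right of the dock. The hook's handle lies centred on its top, tool x roughly along rest x, rod and tip hanging out over the bench beyond its far end.
- dock: Two fixed guide rails of slick white plastic, 18 mm high, that centre the tray. Origin: on the bench, midway between the rails, in the far face of the stop block; x points away from the robot along the rails, z up. The rails are parallel, 92.5 mm apart inside, to x = 55 mm, then flare outwards until x = 83 mm, about 120 mm apart at their mouth. The tray is drawn along -x into them and can bind if pulled in askew.
- stop: Dark steel block fixed at the near end of the rails, axes and origin as the dock's: x from -36 to 0 mm, 60 mm wide, 26 mm high. From its far face, 16 mm above the bench, a red sprung pin (12 mm diameter) in a brass sleeve stands out along +x by 4 to 26 mm: set anew each time and not reported, so feel for it. The pin yields 1 mm per 8 N, with a hard end after 4 mm.
- tray: Loose yellow open tray, 84 mm long (x), 90 mm wide (y), 34 mm high, walls and floor 4 mm thick, 0.28 to 0.5 kg; origin: centre of its underside, z up. Its front wall (x = -42 mm) faces the robot. It starts beyond the rails' mouth, up to about 5 mm off the dock's centre line and 0.07 rad askew, and resists sliding by roughly 1.5 to 4 N.
- tray_pocket (a point): Centre of the tray's hook pocket at rim height, 34 mm above the tray's underside: the open-topped compartment just behind the middle of the front wall, inside from x = -38 to -8 mm and y = -22 to 22 mm of the tray, floor 4 mm above the bench. Its front corners are walled off slantwise, leaving 8 mm of the front wall free in the middle: a V that centres the tip when pulled.
- lamp: White ring light fixed to the bench, origin on the bench below the ring's centre. The ring (about 170 mm outside, 122 mm inside diameter) spans heights 127 to 147 mm over the tray's starting place, so a gripper cannot come down there; the post stands on a 90 mm foot at the lamp's x = 100, y = 130 mm, up to 175 mm high.
- reel: Loose white and grey reel of 34 mm diameter, 34 mm high, standing in the tray's rear compartment; origin: centre of its underside, z along its axis.
- meter: Bystander: orange multimeter lying flat, 170 x 85 x 45 mm; origin: centre of its underside.
- spool: Bystander: steel solder spool, 64 mm diameter, 60 mm high; origin: centre of its underside.
- jig: Bystander: wooden block 120 x 90 x 22 mm with an aluminium bridge to 77 mm high; origin: centre of its underside.
- flux: Bystander: amber bottle, 40 mm diameter, 90 mm high; origin: centre of its underside.
- driver: Bystander: screwdriver lying flat.
- bin: Bystander: blue open bin 100 x 80 x 45 mm; origin: centre of its underside.
There are look-alikes about, which are no part of the job. Leave any purple look-alike of the hook alone.

How it is judged:
By the outcome, as a careful person would: the job done as asked, in the order asked, and still so for the second after the job is handed in, with the robot touching nothing.
It also fails if it takes over 67 s, if anything falls off the work surface, if the arm or the gripper's body presses on something with over 40 N, if the wrist force passes 120 N, or if a joint passes its speed limit or range.

ROBOT

A 6-joint arm with a two-finger parallel gripper is mounted at the origin on the work surface. World frame = base frame: x ahead of the robot, y to its left, z up, the work surface at z = 0. Lengths are in m, angles in rad, forces in N, time in s.
With the tool pointing down it reaches from about 0.275 to 0.85 m from the base axis. Payload 19 kg.
Tool frame: the origin (TCP) lies between the finger pads; the fingertips stand 22 mm ahead of it and the grasp point (between the pads) lies 3 mm ahead of it; z points along the fingers, y is the direction in which the jaws open and shut (so a half turn about z gives the same grasp; the last joint's range is limited). The gripper opens to 85 mm and grips with 20 to 120 N. Pads are 22 mm wide; open, the fingers measure 114 mm over their backs; the gripper's body (76 mm by 85 mm) begins 54 mm behind the grasp point. The pads swing forward as they close: fully open they stand 13 mm farther back than shut.
Start: joints at [-1.386, 0.15, 1.437, -0, 1.554, -0.134], TCP at [0.18, -0.546, 0.253] pointing down, gripper open.
Joint ranges: [-2.8, 2.8], [-0.68, 2.1], [0.12, 2.68], [-1.39, 4.53], [0.16, 2.79], [-2.81, 2.81]. Speed limits (rad/s): [1.89, 1.89, 2.22, 3.01, 3.01, 3.01].

INTERFACE

Orientations are given as [roll, pitch, yaw] about the fixed x, y, z axes, in that order (R = Rz(yaw) Ry(pitch) Rx(roll)).
In Python, from rig import * gives the robot as it stands. The module is installed in compiled form; this text tells all that it offers.
- The arm moves only by the tool apply_moves, never from a script. Its argument "increments" is a list of rows, each an object of numbers: "gripper": the closure in counts, from 0 (fully open) to 255 (shut); "tx", "ty", "tz": the shift along the tool's x, y, z in units of 30 mm (1.0 is 30 mm); "yaw": the turn about the tool's z in rad. In form: [{"gripper": .., "tx": .., "ty": .., "tz": .., "yaw": ..}, ...]. A call has 1 to 10 rows; each row shifts and turns the pose as measured when the row begins, along the tool's axes as they then stand; what a row does not reach is not made up. A row lasts 1/10 s, in which the tool goes at most 50 mm and 8.59 degrees, less where a joint would pass 70% of its speed; a pose out of reach is approached as far as the arm can. A call is refused whole if a number of a shift passes 1 or a number of a turn 0.15, either way. A call with a gripper value outside its range is refused whole. The fingers move at their own pace and stop on an object; "newtons" is the grip in N (left out, the last holds). Time passes only in rows, so rows that do not move let the fingers close. It gives the time, the measured TCP pose, the force and the opening at its end, in the units of the state.
- get_obs(): the state, without advancing time (a new reading comes with each control period).
- snapshot(name): name is "side" or "top"; returns a dict with "img" (400x640x3 uint8, red, green, blue), "depth" (400x640 float32, m along the optical axis (not along the pixel's ray), 0 where there is no reading), "K" (3x3 intrinsics, pixels), "eye" and "attitude" of the camera in the world. Camera axes: x right, y down, z forward; pixel columns grow to the right and rows downward; lengths in m; the calibration is good to about 2 mm. A picture is of the moment at which its call begins.
- close_job(): hands the job in, once; it reports no verdict.
The state is a dict: "t": time; "joint_pos": joint angles; "qvel": joint speeds; "joint_torque": joint torques, N m; "ee_pos": TCP position; "tool_rot": TCP orientation; "wrist_force": force on the tool from outside, world axes, zero at the start; "torque": the same for the moment, N m; "width": finger opening in m.
Only numpy, scipy, OpenCV 4.12 (cv2) and the standard library are available. Lean on these libraries where they do the work, as an engineer would, in place of code of your own. Each camera call takes 0.05 s, during which the arm holds its last target. There are 200 camera calls.

## Working session

There is one attempt and no reset: what is moved stays moved. The work goes in short steps, Python scripts to look and compute and a tool call to move; the robot and the scene stay as the last step left them, time stands still between calls to the robot, and variables do not carry over. Pictures are saved under pics/ and viewed, about 8 in all and at most 12, crops included, and the job is handed in when it is done.

Besides the shell and the picture viewer there is one more tool, called after ">>>" as name(argument=value, ...), one argument or row to a line, values as JSON. apply_moves: Moves the arm, as the interface text tells. Its arguments: {"type":"object","properties":{"increments":{"type":"array","items":{"type":"object","properties":{"gripper":{"type":"number"},"tx":{"type":"number"},"ty":{"type":"number"},"tz":{"type":"number"},"yaw":{"type":"number"}}}},"newtons":{"type":"number"}},"required":["increments"]}

```bash
mkdir -p pics
cat > h.py <<'E'
from rig import *
import numpy as np, cv2
from scipy.spatial.transform import Rotation as R
def rot(s):
    a=np.array(s["attitude"],float)
    return a if a.shape==(3,3) else (R.from_euler('xyz',a).as_matrix() if a.size==3 else R.from_quat(a).as_matrix())
def cloud(s):
    v,u=np.mgrid[0:400,0:640]; K=s["K"]; d=s["depth"]
    p=np.stack([(u-K[0,2])/K[0,0]*d,(v-K[1,2])/K[1,1]*d,d],-1)
    return p@rot(s).T+np.array(s["eye"])
def ray(s,u,v,z):
    K=s["K"]; d=rot(s)@np.array([(u-K[0,2])/K[0,0],(v-K[1,2])/K[1,1],1]); e=np.array(s["eye"])
    return e+d*(z-e[2])/d[2]
def save(n,im,k=1):
    cv2.imwrite("pics/"+n,cv2.resize(im[:,:,::-1],None,fx=k,fy=k,interpolation=cv2.INTER_CUBIC))
E
python3 - <<'E'
from h import *
o=get_obs(); print(o)
for n in("top","side"):
    s=snapshot(n); print(n,s["K"],s["eye"],s["attitude"]); save(n+"0.png",s["img"],1.25 if n=="top" else 1.25); np.savez(n+"0.npz",**s)
E
```

```text
{'t': 0.0, 'joint_pos': array([-1.38599294e+00,  1.51032522e-01,  1.43800546e+00, -3.14594805e-05,
        1.55382219e+00, -1.34003502e-01]), 'qvel': array([-0.00020373,  0.000577  , -0.00020112,  0.0002828 ,  0.00046223,
        0.0009542 ]), 'joint_torque': array([-5.55997558e-04, -7.13052821e+01, -5.70869386e+01, -1.07600690e-04,
        9.03698296e-03,  6.95637391e-05]), 'ee_pos': array([ 0.18015474, -0.54582206,  0.25266168]), 'tool_rot': array([-3.14033229e+00, -1.38172090e-04,  3.18807356e-01]), 'wrist_force': array([-0.74288768, -0.16770412,  0.30058821]), 'torque': array([ 0.01178426, -0.01429784, -0.00202112]), 'width': 0.08563996301645808}
top [[385.04379123   0.         325.29019704]
 [  0.         385.04379123 196.57808743]
 [  0.           0.           1.        ]] [ 0.43603892 -0.0148379   1.29736514] [-3.06607112  0.01009315 -1.56306862]
side [[367.02772088   0.         320.18705944]
 [  0.         367.02772088 201.85711047]
 [  0.           0.           1.        ]] [0.39235917 0.65798539 0.75574955] [-2.36550088 -0.02025775 -2.89867057]
```

View pics/top0.png

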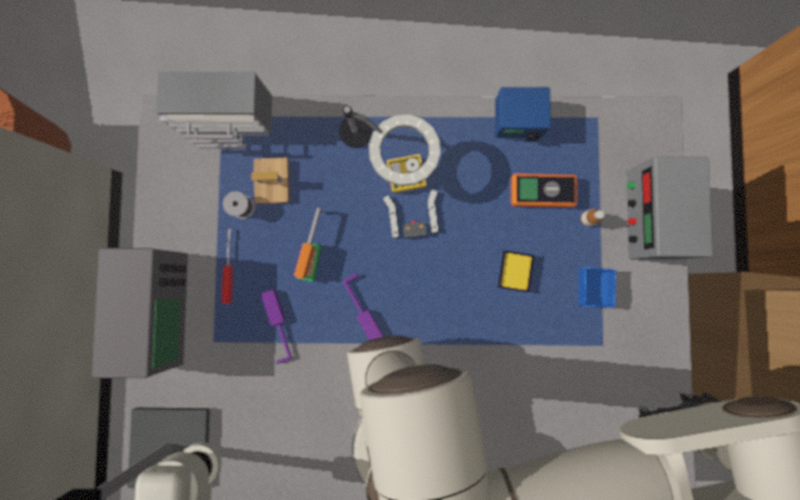

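View pics/side0.png

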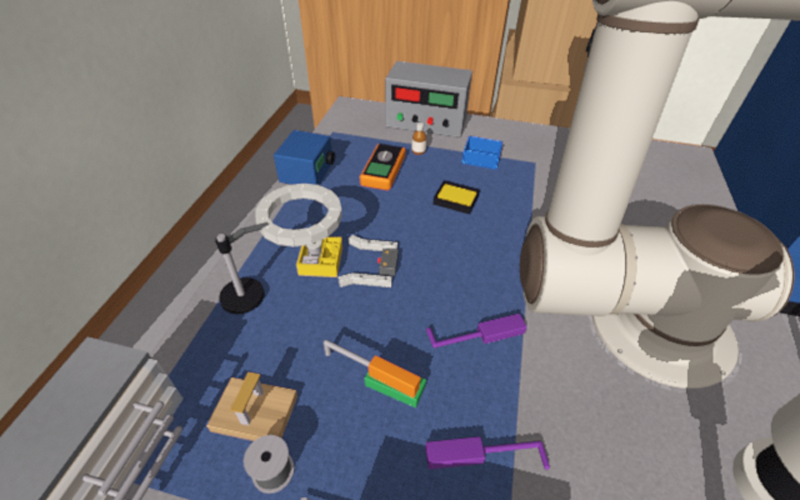

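The top view (800-px scale) shows:
- **Hook candidates:** the orange hook is on the green rest at (307,262), with its rod tip at (318,210). The purple ones at (275,310) and (365,310) are look-alikes. The orange one fits the description.
- **Tray candidates:** the tray is under the ring at (407,172), with a pocket and a reel. The black-rimmed yellow item at (517,270) is a decoy.
- **Other parts:** the dock and stop are at (413,215), and the lamp post is at (355,125).

Next I'll measure these and check an enlarged crop.

Run:
```python
from h import *
L=lambda n:dict(np.load(n+"0.npz"))
def mask(s,lo,hi,box):
    h=cv2.cvtColor(s["img"],cv2.COLOR_RGB2HSV); m=cv2.inRange(h,lo,hi); k=np.zeros_like(m); x0,y0,x1,y1=box; k[y0:y1,x0:x1]=m[y0:y1,x0:x1]; return k
t=L("top"); s=L("side")
for n,im,ob,gb,yb in (("top",t,(220,150,280,240),(220,150,280,240),(300,110,350,160)),("side",s,(270,260,360,330),(270,260,360,340),(225,175,285,230))):
    C=cloud(im)
    for nm,lo,hi,b,zr in (("orange",(5,120,90),(18,255,255),ob,(.055,.075)),("green",(40,100,40),(80,255,255),gb,(0.015,.04)),("yellow",(20,100,60),(34,255,255),yb,(.028,.042))):
        m=mask(im,lo,hi,b); P=C[m>0]; z=P[:,2]
        print(n,nm,len(P),"z pct",np.percentile(z,[5,25,50,75,95]).round(4))
        q=P[(z>zr[0])&(z<zr[1])][:,:2].astype(np.float32)
        if len(q)>10:
            r=cv2.minAreaRect(q*1000); print("   rect mm",np.round(r[0],1),np.round(r[1],1),round(r[2],1),"mean",q.mean(0).round(4))
# white rails / dark block in top by height
C=cloud(t); reg=C[150:200,295:365].reshape(-1,3); rgb=t["img"][150:200,295:365].reshape(-1,3).astype(int)
w=(rgb.min(1)>130)&(reg[:,2]>.008)&(reg[:,2]<.03); q=reg[w]
for side in (1,-1):
    k=q[(q[:,1]-np.median(q[:,1]))*side>0]; print("rail",len(k),k.min(0).round(3),k.max(0).round(3))
np.savetxt("rails.txt",q)
a=t["img"][90:260,170:370]; save("cropt.png",a,4)
b=s["img"][150:340,210:370]; save("crops.png",b,3.1)
```

```text
top orange 265 z pct [0.0308 0.0585 0.062  0.0642 0.0666]
   rect mm [490.  264.8] [25.3 88. ] 76.3 mean [0.4902 0.2638]
top green 96 z pct [0.0162 0.0233 0.0258 0.0277 0.0323]
   rect mm [486.8 246.5] [23.2 98.2] 75.5 mean [0.4831 0.2434]
top yellow 237 z pct [0.0013 0.0073 0.0271 0.0329 0.0369]
   rect mm [728.1   2.2] [85.  89.3] 11.3 mean [0.7253 0.0023]
side orange 711 z pct [0.034  0.0501 0.063  0.0645 0.0661]
   rect mm [485.4 269.4] [24.  90.2] 76.1 mean [0.4838 0.2717]
side green 394 z pct [0.0021 0.011  0.0206 0.0273 0.0294]
   rect mm [484.7 265.6] [ 43.7 101.4] 82.2 mean [0.4784 0.2791]
side yellow 736 z pct [0.0028 0.0132 0.0246 0.0329 0.0358]
   rect mm [722.1   5.3] [86.  93.6] 12.7 mean [0.7095 0.013 ]
rail 139 [ 0.558 -0.06   0.01 ] [0.666 0.061 0.024]
rail 139 [ 0.572 -0.08   0.008] [ 0.684 -0.06   0.023]
```

View pics/cropt.png

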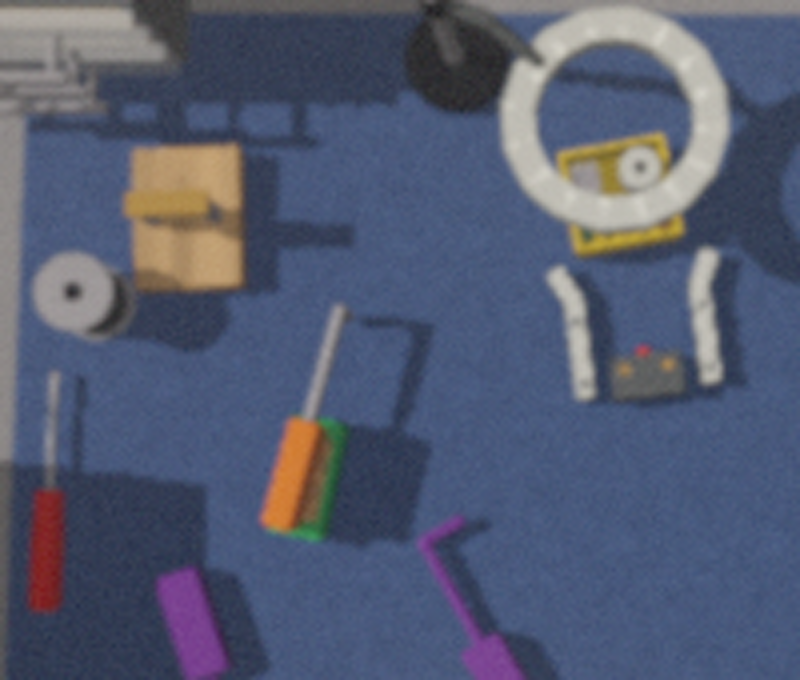

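View pics/crops.png

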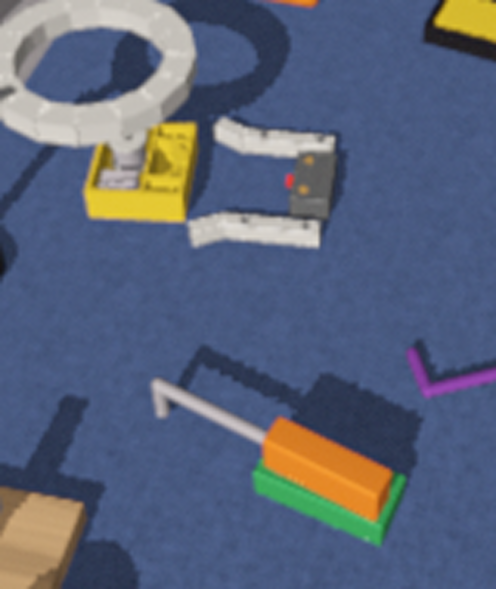

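The enlarged crops confirm it. The orange hook lies on the green rest with its rod pointing away and right, tip at (340,310) in the top crop. The tray's V-pocket faces the dock, and the pin is at (643,350). Now I'll refine the poses by ray-casting onto planes.

```bash
cat > meas.py <<'E'
from h import *
def mask(s,lo,hi):
    return cv2.inRange(cv2.cvtColor(s["img"],cv2.COLOR_RGB2HSV),lo,hi)>0
def onplane(s,m,z):
    v,u=np.nonzero(m); return np.array([ray(s,a,b,z)[:2] for a,b in zip(u,v)])
def near(C,c,r): return np.hypot(C[...,0]-c[0],C[...,1]-c[1])<r
def top(s,lo,hi,c,r,z,tol=.006):
    C=cloud(s); m=mask(s,lo,hi)&near(C,c,r)&(abs(C[...,2]-z)<tol); return onplane(s,m,z)
OR=((5,120,90),(18,255,255)); YE=((20,100,60),(34,255,255)); GR=((40,100,40),(80,255,255))
E
python3 - <<'E'
from meas import *
for n in("top","side"):
    s=dict(np.load(n+"0.npz")); C=cloud(s)
    g=near(C,(.45,-.1),.08); print(n,"table z",np.median(C[g][:,2]).round(4))
    for nm,cl,c,z in(("orange",OR,(.488,.266),.064),("yellow",YE,(.725,.003),.034)):
        q=top(s,*cl,c,.075,z); r=cv2.minAreaRect((q*1000).astype(np.float32)); print(n,nm,len(q),np.round(r[0],1),np.round(r[1],1),round(r[2],2))
    rgb=s["img"].astype(int)
    m=(rgb.min(2)>125)&near(C,(.615,-.01),.1)&(abs(C[...,2]-.018)<.006)
    q=onplane(s,m,.018)
    for a in (0.13,):
        x=q@[np.cos(a),np.sin(a)]; y=q@[-np.sin(a),np.cos(a)]
    ym=(y.min()+y.max())/2
    for sg in(1,-1):
        k=(y-ym)*sg>0
        for x0 in np.arange(.54,.68,.012):
            j=k&(x>=x0)&(x<x0+.012)
            if j.sum()>2: print("  rail",sg,round(x0,3),j.sum(),"y",y[j].min().round(4),y[j].mean().round(4),y[j].max().round(4))
        kk=k&(x<x[k].min()+.05); p=np.polyfit(x[kk],y[kk],1); print("  slope",p.round(4),"yaw",round(a+p[0],3),"xmin,max",x[k].min().round(4),x[k].max().round(4), "mean",q[kk].mean(0).round(4))
    red=mask(s,(172,120,80),(180,255,255))&near(C,(.6,-.01),.06)
    print("red",red.sum(),onplane(s,red,.018).round(4).tolist()[:8])
    dark=(rgb.max(2)<110)&(rgb.max(2)-rgb.min(2)<30)&near(C,(.57,-.02),.06)&(abs(C[...,2]-.026)<.006)
    q=onplane(s,dark,.026)
    if len(q)>5: r=cv2.minAreaRect((q*1000).astype(np.float32)); print("stop",len(q),np.round(r[0],1),np.round(r[1],1),round(r[2],2))
    # rod: points with z .04-.056 grey ahead of handle
    grey=(rgb.max(2)-rgb.min(2)<35)&(rgb.min(2)>90)&near(C,(.6,.235),.06)&(C[...,2]>.035)
    q=onplane(s,grey,.048)
    if len(q)>5: print("rod",len(q),q[q[:,0].argmin()].round(4),q[q[:,0].argmax()].round(4),cv2.fitLine((q*1000).astype(np.float32),cv2.DIST_L2,0,.01,.01).ravel().round(3))
    ring=(rgb.min(2)>125)&near(C,(.75,0),.11)&(abs(C[...,2]-.147)<.012); q=onplane(s,ring,.147)
    print("ring",cv2.minEnclosingCircle((q*1000).astype(np.float32)), "green", end=" ")
    q=top(s,*GR,(.485,.265),.08,.028,.004); r=cv2.minAreaRect((q*1000).astype(np.float32)); print(np.round(r[0],1),np.round(r[1],1),round(r[2],2))
E
```

```text
top table z 0.0001
top orange 203 [489.8 263.6] [25.2 87.8] 76.07
top yellow 111 [727.4   1.9] [84.9 89.4] 11.09
  rail 1 0.552 10 y -0.05 -0.0446 -0.0392
  rail 1 0.564 14 y -0.0479 -0.0419 -0.0367
  rail 1 0.576 16 y -0.0495 -0.0439 -0.0383
  rail 1 0.588 14 y -0.0499 -0.0422 -0.0362
  rail 1 0.6 15 y -0.049 -0.0433 -0.0378
  rail 1 0.612 12 y -0.0494 -0.0418 -0.0361
  rail 1 0.624 15 y -0.0485 -0.0428 -0.0373
  rail 1 0.636 14 y -0.0493 -0.0415 -0.0331
  rail 1 0.648 16 y -0.0439 -0.0362 -0.0276
  rail 1 0.66 10 y -0.0384 -0.032 -0.0247
  slope [ 0.0195 -0.0544] yaw 0.15 xmin,max 0.5567 0.6672 mean [0.5818 0.0326]
  rail -1 0.552 8 y -0.1544 -0.149 -0.1436
  rail -1 0.564 15 y -0.1556 -0.1492 -0.1424
  rail -1 0.576 16 y -0.1565 -0.1497 -0.1428
  rail -1 0.588 14 y -0.1553 -0.1493 -0.1441
  rail -1 0.6 17 y -0.1561 -0.1492 -0.1424
  rail -1 0.612 13 y -0.155 -0.1491 -0.1437
  rail -1 0.624 18 y -0.1562 -0.1493 -0.1421
  rail -1 0.636 14 y -0.1579 -0.1494 -0.1434
  rail -1 0.648 16 y -0.163 -0.1555 -0.1484
  rail -1 0.66 12 y -0.1672 -0.1601 -0.1534
  slope [-0.0089 -0.1442] yaw 0.
[... 1108 characters left out ...]
 20 y -0.1525 -0.1423 -0.1322
  rail -1 0.6 20 y -0.1521 -0.1431 -0.1343
  rail -1 0.612 18 y -0.1506 -0.1417 -0.1324
  rail -1 0.624 20 y -0.1524 -0.1431 -0.1349
  rail -1 0.636 19 y -0.1549 -0.1459 -0.1342
  rail -1 0.648 20 y -0.1617 -0.1513 -0.1407
  rail -1 0.66 5 y -0.1609 -0.1549 -0.1481
  slope [ 0.0185 -0.1533] yaw 0.148 xmin,max 0.5523 0.6629 mean [ 0.5919 -0.0665]
red 4 [[0.5944, -0.0205], [0.595, -0.0124], [0.5939, -0.0088], [0.5902, -0.0058]]
stop 166 [569.6 -14.4] [36.  66.2] 10.46
rod 148 [0.5444 0.2589] [0.625  0.2349] [ 9.71000e-01 -2.38000e-01  5.85314e+02  2.44309e+02]
ring ((753.6509399414062, 14.454591751098633), 92.41371154785156) green [484.6 267.6] [ 43.8 101.8] 84.07
```

>>> apply_moves(
  increments=[
    {"yaw":0.14,"ty":-1,"gripper":0},
    {"yaw":0.14,"ty":-1},
    {"yaw":0.14,"ty":-1},
    {"yaw":0.14,"ty":-1},
    {"ty":-1},
    {"ty":-1},
    {"ty":-1},
    {"ty":-1},
    {"ty":-1},
    {"ty":-1},
  ],
  newtons=120,
)

```text
invalid input
```

>>> apply_moves(
  increments=[
    {"gripper":0,"tx":0,"ty":-1,"tz":0,"yaw":0.14},
    {"gripper":0,"tx":0,"ty":-1,"tz":0,"yaw":0.14},
    {"gripper":0,"tx":0,"ty":-1,"tz":0,"yaw":0.14},
    {"gripper":0,"tx":0,"ty":-1,"tz":0,"yaw":0.14},
    {"gripper":0,"tx":0,"ty":-1,"tz":0,"yaw":0},
    {"gripper":0,"tx":0,"ty":-1,"tz":0,"yaw":0},
    {"gripper":0,"tx":0,"ty":-1,"tz":0,"yaw":0},
    {"gripper":0,"tx":0,"ty":-1,"tz":0,"yaw":0},
    {"gripper":0,"tx":0,"ty":-1,"tz":0,"yaw":0},
    {"gripper":0,"tx":0,"ty":-1,"tz":0,"yaw":0},
  ],
  newtons=120,
)

```text
t: 1.1
ee_pos: [0.2138, -0.2446, 0.2493]
tool_rot: [-3.135, 0.004, -0.27]
wrist_force: [1.2, 0.8, 1.0]
width: 0.0854
```

>>> apply_moves(
  increments=[
    {"gripper":0,"tx":0.24,"ty":-1,"tz":0.1,"yaw":0},
    {"gripper":0,"tx":0.24,"ty":-1,"tz":0.1,"yaw":0},
    {"gripper":0,"tx":0.24,"ty":-1,"tz":0.1,"yaw":0},
    {"gripper":0,"tx":0.24,"ty":-1,"tz":0.1,"yaw":0},
    {"gripper":0,"tx":0.24,"ty":-1,"tz":0.1,"yaw":0},
    {"gripper":0,"tx":0.24,"ty":-1,"tz":0.1,"yaw":0},
    {"gripper":0,"tx":0.24,"ty":-1,"tz":0.1,"yaw":0},
    {"gripper":0,"tx":0.24,"ty":-1,"tz":0.1,"yaw":0},
    {"gripper":0,"tx":0.24,"ty":-1,"tz":0.1,"yaw":0},
    {"gripper":0,"tx":0.24,"ty":-1,"tz":0.1,"yaw":0},
  ],
)

```text
t: 2.1
ee_pos: [0.3655, 0.0385, 0.2198]
tool_rot: [-3.136, 0.0, -0.272]
wrist_force: [1.4, -0.9, 0.4]
width: 0.0853
```

>>> apply_moves(
  increments=[
    {"gripper":0,"tx":0.24,"ty":-1,"tz":0.2,"yaw":0},
    {"gripper":0,"tx":0.24,"ty":-1,"tz":0.2,"yaw":0},
    {"gripper":0,"tx":0.24,"ty":-1,"tz":0.2,"yaw":0},
    {"gripper":0,"tx":0.24,"ty":-1,"tz":0.2,"yaw":0},
    {"gripper":0,"tx":0.24,"ty":-1,"tz":0.2,"yaw":0},
    {"gripper":0,"tx":0.24,"ty":-1,"tz":0.2,"yaw":0},
    {"gripper":0,"tx":0.24,"ty":-0.8,"tz":0.2,"yaw":0},
    {"gripper":0,"tx":0,"ty":0,"tz":0,"yaw":0},
  ],
)

```text
t: 2.9
ee_pos: [0.4713, 0.234, 0.1744]
tool_rot: [-3.138, 0.003, -0.268]
wrist_force: [0.1, 0.2, 0.4]
width: 0.0856
```

>>> apply_moves(
  increments=[
    {"gripper":0,"tx":0.12,"ty":-0.6,"tz":0.5,"yaw":-0.023},
    {"gripper":0,"tx":0.12,"ty":-0.6,"tz":0.5,"yaw":0},
    {"gripper":0,"tx":0,"ty":0,"tz":0.6,"yaw":0},
    {"gripper":0,"tx":0,"ty":0,"tz":0,"yaw":0},
  ],
)

```text
t: 3.3
ee_pos: [0.487, 0.2676, 0.1245]
tool_rot: [-3.139, 0.004, -0.243]
wrist_force: [0.3, -0.3, 0.3]
width: 0.0853
```

Run:
```python
from h import *
o=get_obs(); print(o["ee_pos"],o["tool_rot"])
s=snapshot("side"); t=snapshot("top")
a=s["img"][190:340,250:400]; b=t["img"][130:280,190:340]
save("g1.png",np.hstack([a,b]),2.6)
```

```text
[0.48704041 0.26760954 0.12451031] [-3.13914908  0.00407928 -0.24284788]
```

View pics/g1.png

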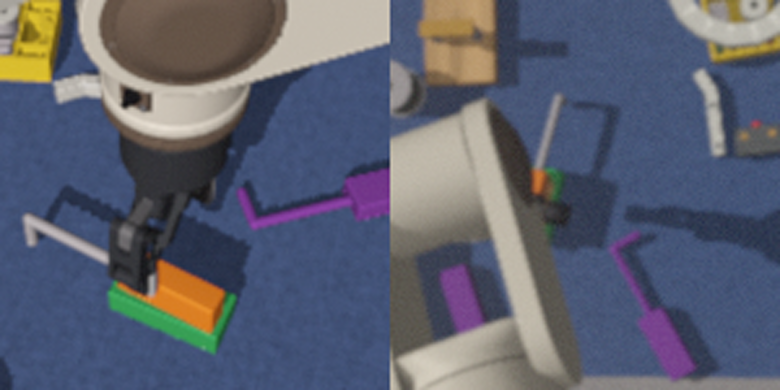

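The jaws straddle the orange handle in both views (side crop, around 140,270), so I'll lower and grip.

>>> apply_moves(
  increments=[
    {"gripper":0,"tx":0,"ty":0,"tz":0.8,"yaw":0},
    {"gripper":0,"tx":0,"ty":0,"tz":0.8,"yaw":0},
    {"gripper":0,"tx":0,"ty":0,"tz":0.7,"yaw":0},
    {"gripper":0,"tx":0,"ty":0,"tz":0,"yaw":0},
  ],
)

```text
t: 3.8
ee_pos: [0.4903, 0.2673, 0.0624]
tool_rot: [-3.133, -0.006, -0.245]
wrist_force: [-0.6, -0.7, 0.4]
width: 0.0852
```

>>> apply_moves(
  increments=[
    {"gripper":0,"tx":0,"ty":0,"tz":0.27,"yaw":0},
    {"gripper":0,"tx":0,"ty":0,"tz":0,"yaw":0},
  ],
)

```text
t: 4.0
ee_pos: [0.4914, 0.2672, 0.0566]
tool_rot: [-3.131, -0.008, -0.246]
wrist_force: [-0.1, 0.8, 1.3]
width: 0.0854
```

>>> apply_moves(
  increments=[
    {"gripper":0,"tx":0,"ty":0,"tz":0.1,"yaw":0},
    {"gripper":255,"tx":0,"ty":0,"tz":0,"yaw":0},
    {"gripper":255,"tx":0,"ty":0,"tz":0,"yaw":0},
    {"gripper":255,"tx":0,"ty":0,"tz":0,"yaw":0},
    {"gripper":255,"tx":0,"ty":0,"tz":0,"yaw":0},
    {"gripper":255,"tx":0,"ty":0,"tz":0,"yaw":0},
    {"gripper":255,"tx":0,"ty":0,"tz":0,"yaw":0},
  ],
  newtons=120,
)

```text
t: 4.7
ee_pos: [0.4928, 0.2678, 0.057]
tool_rot: [-3.128, -0.012, -0.246]
wrist_force: [0.2, -0.4, -1.5]
width: 0.0224
```

>>> apply_moves(
  increments=[
    {"gripper":255,"tx":0,"ty":0,"tz":-0.5,"yaw":0},
    {"gripper":255,"tx":0,"ty":0,"tz":-0.7,"yaw":0},
    {"gripper":255,"tx":0,"ty":0,"tz":-0.7,"yaw":0},
  ],
)

```text
t: 5.0
ee_pos: [0.4902, 0.2665, 0.1121]
tool_rot: [-3.132, -0.006, -0.246]
wrist_force: [0.3, 0.7, -0.8]
width: 0.0225
```

Run:
```python
from h import *
o=get_obs(); print(o["ee_pos"],o["tool_rot"],o["wrist_force"],o["width"])
t=snapshot("top");s=snapshot("side"); np.savez("top1.npz",**t); np.savez("side1.npz",**s); print(get_obs()["ee_pos"])
save("g2.png",np.hstack([s["img"][190:340,250:400],t["img"][130:280,190:340]]),2.6)
```

```text
[0.49023109 0.2664842  0.1120582 ] [-3.13221473 -0.00638028 -0.24556057] [ 0.29685337  0.68462568 -0.77951926] 0.022548111462591006
[0.49150417 0.26701166 0.11424195]
```

View pics/g2.png

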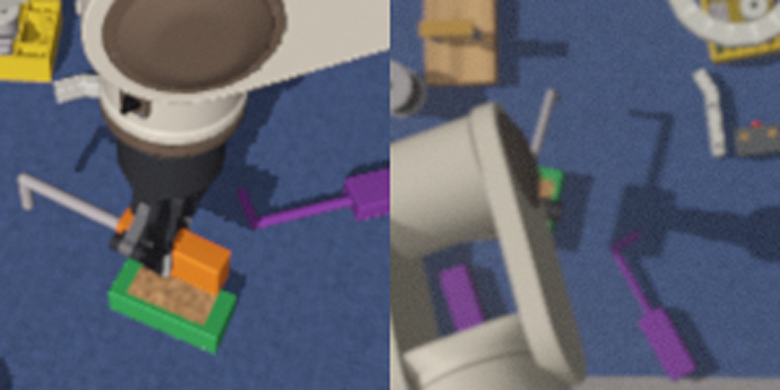

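The hook is lifted level and the cork-topped rest is visible (rod bend at side crop (22,180), top crop (550,93)). Now I'll work out the tip's offset from the TCP, with camera bias cancelled, and the rest pose.

Run:
```python
from meas import *
tcp=np.array([.4912,.2668]); yaw=-.2456
c,s_=np.cos(yaw),np.sin(yaw); M=np.array([[c,s_],[-s_,c]])
for n in("top","side"):
    s=dict(np.load(n+"1.npz")); C=cloud(s); rgb=s["img"].astype(int)
    f=M@ (np.zeros(2))
    D=(C[...,:2]-tcp)@M.T
    grey=(rgb.max(2)-rgb.min(2)<40)&(rgb.min(2)>85)&(D[...,0]>.055)&(D[...,0]<.17)&(abs(D[...,1])<.03)&(C[...,2]>.06)&(C[...,2]<.13)
    v,u=np.nonzero(grey); print(n,grey.sum(),"z",np.percentile(C[grey][:,2],[5,50,95]).round(4))
    q=(onplane(s,grey,.102)-tcp)@M.T
    for x0 in np.arange(.05,.16,.015):
        j=(q[:,0]>=x0)&(q[:,0]<x0+.015)
        if j.sum(): print("  x",x0.round(3),j.sum(),"y",q[j,1].min().round(4),q[j,1].mean().round(4),q[j,1].max().round(4))
    print("  xmax",np.sort(q[:,0])[-6:].round(4))
    # rest top: by height
    m=near(C,(.487,.267),.07)&(abs(C[...,2]-.028)<.005); 
    h=cv2.cvtColor(s["img"],cv2.COLOR_RGB2HSV); m&=((h[...,0]<90)&(h[...,1]>50))
    q=onplane(s,m,.028); r=cv2.minAreaRect((q*1000).astype(np.float32)); print("  rest",len(q),np.round(r[0],1),np.round(r[1],1),round(r[2],2))
```

```text
top 84 z [0.0973 0.1036 0.1077]
  x 0.05 4 y -0.0086 -0.0058 -0.0025
  x 0.065 16 y -0.0091 -0.004 0.0008
  x 0.08 15 y -0.0088 -0.0042 0.0003
  x 0.095 16 y -0.0093 -0.0043 0.0006
  x 0.11 15 y -0.009 -0.0044 0.0004
  x 0.125 16 y -0.0093 -0.0046 0.0007
  x 0.14 2 y -0.0037 -0.0022 -0.0007
  xmax [0.136  0.1375 0.1383 0.139  0.1405 0.1413]
  rest 80 [502.9 249.8] [30.7 69.9] 78.67
side 196 z [0.0764 0.1081 0.1109]
  x 0.05 16 y -0.0069 -0.0018 0.0026
  x 0.065 30 y -0.0072 -0.0023 0.0024
  x 0.08 29 y -0.0075 -0.0028 0.0022
  x 0.095 29 y -0.0078 -0.003 0.002
  x 0.11 52 y -0.007 0.0051 0.0204
  x 0.125 40 y -0.0074 0.0003 0.013
  xmax [0.1366 0.1373 0.1377 0.1381 0.1392 0.1396]
  rest 753 [484.5 266.4] [ 45.2 101.2] 82.51
```

>>> apply_moves(
  increments=[
    {"gripper":255,"tx":0,"ty":0.6,"tz":0,"yaw":0},
    {"gripper":255,"tx":0,"ty":1,"tz":0,"yaw":0},
    {"gripper":255,"tx":0,"ty":1,"tz":0,"yaw":0},
    {"gripper":255,"tx":0,"ty":1,"tz":0,"yaw":0},
    {"gripper":255,"tx":0,"ty":1,"tz":0,"yaw":0},
    {"gripper":255,"tx":0,"ty":1,"tz":0,"yaw":-0.12},
    {"gripper":255,"tx":0,"ty":1,"tz":0,"yaw":-0.12},
    {"gripper":255,"tx":0,"ty":0.8,"tz":0,"yaw":-0.12},
    {"gripper":255,"tx":0,"ty":0.5,"tz":0,"yaw":0},
  ],
)

```text
t: 6.0
ee_pos: [0.4402, 0.0245, 0.1026]
tool_rot: [-3.134, -0.004, 0.133]
wrist_force: [-0.3, 1.4, -1.1]
width: 0.0223
```

>>> apply_moves(
  increments=[
    {"gripper":255,"tx":0.7,"ty":0.6,"tz":0,"yaw":0},
    {"gripper":255,"tx":0.7,"ty":0.6,"tz":0,"yaw":0},
    {"gripper":255,"tx":0.7,"ty":0.5,"tz":0,"yaw":0},
    {"gripper":255,"tx":0,"ty":0,"tz":0,"yaw":0},
  ],
)

```text
t: 6.4
ee_pos: [0.5079, -0.0235, 0.0984]
tool_rot: [-3.134, 0.0, 0.13]
wrist_force: [-0.8, -0.4, -2.4]
width: 0.0222
```

Run:
```python
from meas import *
o=get_obs(); print(o["ee_pos"],o["tool_rot"],o["wrist_force"])
t=snapshot("top");s=snapshot("side"); np.savez("top2.npz",**t); np.savez("side2.npz",**s); o=get_obs(); tcp=o["ee_pos"]; print(tcp)
save("g3.png",np.hstack([cv2.resize(s["img"][160:240,220:320],(400,320)),cv2.resize(t["img"][90:170,280:380],(400,320))]),1)
```

```text
[ 0.50787936 -0.02353503  0.09842617] [-3.13370408e+00  4.90729081e-05  1.29687933e-01] [-0.79533526 -0.41477284 -2.38199189]
[ 0.50590248 -0.02217271  0.09825175]
```

View pics/g3.png

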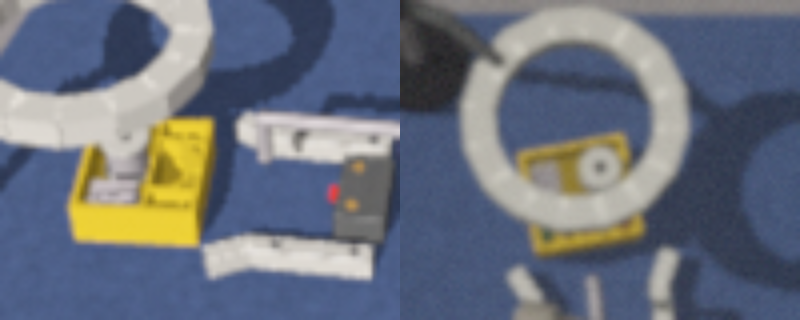

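Run:
```python
from meas import *
t=dict(np.load("top2.npz"));s=dict(np.load("side2.npz"))
tp=lambda a,b:(280+(a-400)/4,90+b/4); sp=lambda a,b:(220+a/4,160+b/4)
r=lambda c,p,z:ray(c,*p,z)[:2].round(4)
print("top rod end(z.092)",r(t,tp(592,277),.092)," side bend z.092",r(s,sp(262,121),.092)," side tip z.047",r(s,sp(264,161),.047))
print("top front rim corners",r(t,tp(540,255),.034),r(t,tp(645,238),.034)); print("side",r(s,sp(203,212),.034),r(s,sp(215,119),.034))
print("model tip",(np.array([.5059,-.0222])+R.from_euler('z',.13).as_matrix()[:2,:2]@[.134,-.003]).round(4))
```

```text
top rod end(z.092) [ 0.6456 -0.0096]  side bend z.092 [0.6337 0.0046]  side tip z.047 [ 0.6368 -0.0027]
top front rim corners [0.6739 0.0339] [ 0.6886 -0.0531]
side [0.6659 0.0414] [ 0.6875 -0.0458]
model tip [ 0.6392 -0.0078]
```

>>> apply_moves(
  increments=[
    {"gripper":255,"tx":0.6,"ty":0.05,"tz":-0.05,"yaw":0},
    {"gripper":255,"tx":0.7,"ty":0.06,"tz":-0.05,"yaw":0},
    {"gripper":255,"tx":0.7,"ty":0.06,"tz":-0.05,"yaw":0},
    {"gripper":255,"tx":0.05,"ty":0,"tz":-0.05,"yaw":0},
  ],
)

```text
t: 6.9
ee_pos: [0.5648, -0.018, 0.1023]
tool_rot: [-3.132, 0.005, 0.131]
wrist_force: [-1.2, 0.3, -2.4]
width: 0.022
```

Run:
```python
from meas import *
t=snapshot("top");s=snapshot("side"); np.savez("top3.npz",**t); np.savez("side3.npz",**s); o=get_obs(); print(o["ee_pos"],o["tool_rot"],o["wrist_force"])
save("g4.png",np.hstack([cv2.resize(s["img"][170:230,225:300],(500,400),interpolation=cv2.INTER_CUBIC),cv2.resize(t["img"][110:170,305:350],(300,400),interpolation=cv2.INTER_CUBIC)]),1)
```

```text
[ 0.56344737 -0.01801361  0.1022932 ] [-3.13143459  0.0063019   0.13115373] [ 0.83706196 -0.14853285 -1.81795424]
```

View pics/g4.png

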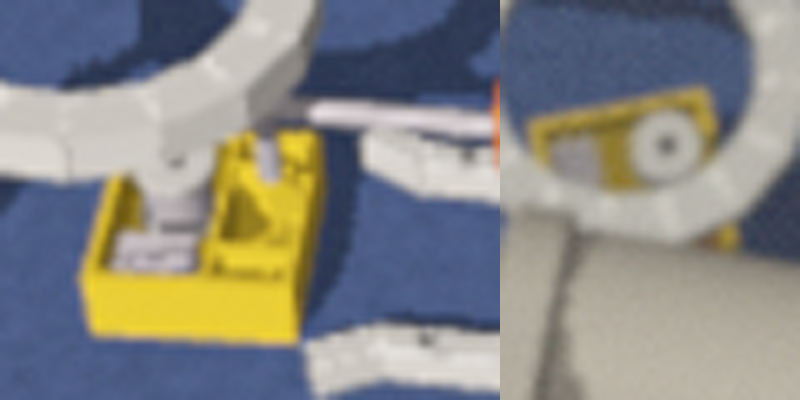

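The side view shows the tip at crop (268,182), above the tray's front compartment and clear of the rim. I'll check numerically where it would land relative to the tray.

Run:
```python
from meas import *
s=dict(np.load("side3.npz")); sp=lambda a,b:(225+a*.15,170+b*.15)
tip=ray(s,*sp(268,182),.051)[:2]
nf,ff,nb=[ray(s,*sp(*p),.034)[:2] for p in((300,284),(325,139),(80,276))]
print(tip,nf,ff,nb,np.linalg.norm(nf-ff),np.linalg.norm(nf-nb))
y=(nf-ff)/np.linalg.norm(nf-ff); x=np.array([y[1],-y[0]]); m=(nf+ff)/2
print("yaw",np.arctan2(x[1],x[0])," tip behind front face",(tip-m)@x," lateral",(tip-m)@y)
```

```text
[0.69319257 0.00492314] [0.66834695 0.04049817] [ 0.68602332 -0.04152253] [0.75464502 0.05909143] 0.08390381441188491 0.088278345003204
yaw 0.2122646542805629  tip behind front face 0.0167932467045894  lateral 0.0019409768361781396
```

>>> apply_moves(
  increments=[
    {"gripper":255,"tx":0.15,"ty":0,"tz":0.4,"yaw":0},
    {"gripper":255,"tx":0.05,"ty":0,"tz":0.4,"yaw":0},
  ],
)

```text
t: 7.2
ee_pos: [0.5684, -0.0167, 0.078]
tool_rot: [-3.132, 0.005, 0.131]
wrist_force: [-0.4, -1.0, -2.2]
width: 0.0221
```

>>> apply_moves(
  increments=[
    {"gripper":255,"tx":0.05,"ty":0,"tz":0.3,"yaw":0},
    {"gripper":255,"tx":0.05,"ty":0,"tz":0.1,"yaw":0},
  ],
)

```text
t: 7.4
ee_pos: [0.5697, -0.0159, 0.0627]
tool_rot: [-3.131, 0.008, 0.132]
wrist_force: [-0.1, 1.0, -0.7]
width: 0.022
```

>>> apply_moves(
  increments=[
    {"gripper":255,"tx":-0.2,"ty":0,"tz":0,"yaw":0},
    {"gripper":255,"tx":-0.2,"ty":0,"tz":0,"yaw":0},
    {"gripper":255,"tx":-0.2,"ty":0,"tz":0,"yaw":0},
    {"gripper":255,"tx":-0.2,"ty":0.02,"tz":0,"yaw":0},
    {"gripper":255,"tx":-0.2,"ty":0.02,"tz":0,"yaw":0},
  ],
)

```text
t: 7.9
ee_pos: [0.5379, -0.0213, 0.0626]
tool_rot: [-3.131, 0.008, 0.132]
wrist_force: [0.9, -0.0, -3.3]
width: 0.022
```

```bash
cat > track.py <<'E'
from meas import *
def trk(s,show=True):
    C=cloud(s); a=.13; d=np.array([.590,-.0165]); D=(C[...,:2]-d)@np.array([[np.cos(a),-np.sin(a)],[np.sin(a),np.cos(a)]])
    m=mask(s,*YE)&(abs(C[...,2]-.034)<.007)&(abs(D[...,1])<.07)&(D[...,0]>-.01)&(D[...,0]<.2)
    q=(onplane(s,m,.034)-d)@np.array([[np.cos(a),-np.sin(a)],[np.sin(a),np.cos(a)]])
    r=cv2.minAreaRect((q*1000).astype(np.float32))
    print("dockframe x pct",np.percentile(q[:,0],[1,50,99]).round(4),"y pct",np.percentile(q[:,1],[1,50,99]).round(4),"rect",np.round(r[0],1),np.round(r[1],1),round(r[2],1))
E
python3 - <<'E'
from track import *
trk(dict(np.load("side2.npz"))); trk(dict(np.load("side3.npz"))); trk(snapshot("side"))
f=[get_obs()["wrist_force"]]; print(f)
E
```

```text
dockframe x pct [0.0901 0.1158 0.1751] y pct [-0.0421  0.0231  0.0561] rect [133.5   8.4] [85.7 98.5] 4.4
dockframe x pct [0.0897 0.1177 0.1751] y pct [-0.0422  0.0267  0.0568] rect [133.4   7.6] [85.6 97.9] 3.7
dockframe x pct [0.0677 0.0995 0.153 ] y pct [-0.0425  0.0232  0.0548] rect [111.4   6.2] [84.5 97.1] 4.5
[array([ 1.32660234, -0.50654986, -1.45657167])]
```

>>> apply_moves(
  increments=[
    {"gripper":255,"tx":-0.15,"ty":0.03,"tz":0,"yaw":0},
    {"gripper":255,"tx":-0.15,"ty":0.03,"tz":0,"yaw":0},
    {"gripper":255,"tx":-0.15,"ty":0.03,"tz":0,"yaw":0},
  ],
)

```text
t: 8.25
ee_pos: [0.5235, -0.0263, 0.0632]
tool_rot: [-3.131, 0.007, 0.132]
wrist_force: [0.9, 1.0, -2.5]
width: 0.0222
```

>>> apply_moves(
  increments=[
    {"gripper":255,"tx":-0.1,"ty":0,"tz":0,"yaw":0},
    {"gripper":255,"tx":-0.1,"ty":0,"tz":0,"yaw":0},
  ],
)

```text
t: 8.45
ee_pos: [0.5169, -0.0273, 0.0633]
tool_rot: [-3.131, 0.007, 0.131]
wrist_force: [1.2, 1.1, -3.4]
width: 0.0226
```

>>> apply_moves(
  increments=[
    {"gripper":255,"tx":-0.1,"ty":0,"tz":0.02,"yaw":0},
    {"gripper":255,"tx":-0.1,"ty":0,"tz":0,"yaw":0},
    {"gripper":255,"tx":-0.1,"ty":0,"tz":0,"yaw":0},
  ],
)

```text
t: 8.75
ee_pos: [0.5091, -0.0285, 0.0633]
tool_rot: [-3.132, 0.002, 0.131]
wrist_force: [27.7, 3.7, -12.8]
width: 0.0225
```

Run:
```python
from track import *
s=snapshot("side");np.savez("side4.npz",**s);t=snapshot("top");np.savez("top4.npz",**t);trk(s);trk(t)
o=get_obs(); print(o["ee_pos"],o["wrist_force"])
save("g5.png",np.hstack([cv2.resize(s["img"][170:240,235:325],(540,420),interpolation=cv2.INTER_CUBIC)]),1)
```

```text
dockframe x pct [0.0306 0.0709 0.1312] y pct [-0.0412  0.0225  0.0672] rect [80.5 11.2] [83.8 97.4] 17.6
dockframe x pct [0.0397 0.0715 0.1128] y pct [-0.047  -0.0052  0.0569] rect [84.4  4.6] [81.8 91. ] 16.3
[ 0.50916359 -0.02860667  0.06336977] [16.04363051  0.81332022 -7.75060771]
```

View pics/g5.png

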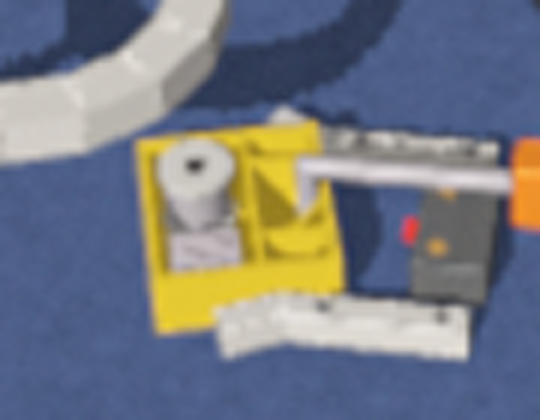

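The side crop shows the tray yawed and binding between the rails. Its front is at (330,200), well short of the pin at (408,230), so the 27 N is jamming on the rails. The tip at (303,205) sits toward the far side of the pocket. I'll measure before backing off.

```bash
cat > geo.py <<'E'
from h import *
d=np.array([.590,-.0165]);a=.13;Md=np.array([[np.cos(a),np.sin(a)],[-np.sin(a),np.cos(a)]])
def dk(s,p,z): return Md@(ray(s,*p,z)[:2]-d)
E
python3 - <<'E'
from geo import *
s=dict(np.load("side4.npz")); sp=lambda a,b:(235+a/6,170+b/6)
c={k:dk(s,sp(*p),.034) for k,p in dict(ff=(319,123),fn=(344,264),bf=(137,143),bn=(152,284)).items()}
for k in c: print(k,c[k].round(4))
print("bn bottom",dk(s,sp(157,334),0).round(4),"rail near start/end",dk(s,sp(222,310),.018).round(4),dk(s,sp(470,308),.018).round(4))
print("tip rod bend (z .108-ish top)",dk(s,sp(300,160),.057).round(4),"tip at wall z.034",dk(s,sp(303,210),.03).round(4))
print("pin",dk(s,sp(402,230),.016).round(4), "stop far face",dk(s,sp(420,190),.026).round(4),dk(s,sp(412,292),.026).round(4))
t=dict(np.load("top4.npz")); save("g6.png",cv2.resize(t["img"][120:190,295:375],(640,560),interpolation=cv2.INTER_CUBIC))
E
```

```text
ff [ 0.0519 -0.0441]
fn [0.0252 0.0436]
bf [ 0.1336 -0.0195]
bn [0.1067 0.0664]
bn bottom [0.1078 0.0661] rail near start/end [0.0773 0.0636] [-0.0318  0.0481]
tip rod bend (z .108-ish top) [0.0511 0.0043] tip at wall z.034 [0.0501 0.0094]
pin [0.0056 0.0028] stop far face [-0.0005 -0.0143] [-0.0059  0.049 ]
```

>>> apply_moves(
  increments=[
    {"gripper":255,"tx":0.15,"ty":0,"tz":0,"yaw":0},
    {"gripper":255,"tx":0.1,"ty":0,"tz":0,"yaw":0},
  ],
)

```text
t: 9.05
ee_pos: [0.5165, -0.0277, 0.0634]
tool_rot: [-3.132, 0.002, 0.131]
wrist_force: [-0.8, -0.8, -1.5]
width: 0.0225
```

>>> apply_moves(
  increments=[
    {"gripper":255,"tx":0.02,"ty":-0.25,"tz":0,"yaw":0},
    {"gripper":255,"tx":0.1,"ty":-0.25,"tz":0,"yaw":0},
  ],
)

```text
t: 9.25
ee_pos: [0.5178, -0.0121, 0.0633]
tool_rot: [-3.132, 0.003, 0.13]
wrist_force: [-0.3, 1.4, -1.6]
width: 0.0224
```

Run:
```python
from track import *
s=snapshot("side");np.savez("side5.npz",**s);trk(s)
o=get_obs(); print(o["ee_pos"],o["tool_rot"],o["wrist_force"])
```

```text
dockframe x pct [0.0306 0.0685 0.1303] y pct [-0.0413  0.02    0.0674] rect [81.  11.9] [83.7 96.8] 18.2
[ 0.51819813 -0.01107763  0.06336625] [-3.13180253e+00  2.91458843e-03  1.30390303e-01] [-0.49870383  1.66720219 -1.0838504 ]
```

>>> apply_moves(
  increments=[
    {"gripper":255,"tx":0.2,"ty":0,"tz":0,"yaw":0},
    {"gripper":255,"tx":0.2,"ty":0,"tz":0,"yaw":0},
    {"gripper":255,"tx":0.2,"ty":0,"tz":0,"yaw":0},
  ],
)

```text
t: 9.6
ee_pos: [0.5364, -0.0076, 0.0632]
tool_rot: [-3.132, 0.004, 0.132]
wrist_force: [-2.9, -0.3, -0.6]
width: 0.0221
```

Run:
```python
from track import *
s=snapshot("side");np.savez("side5.npz",**s);trk(s);trk(snapshot("top"))
o=get_obs(); print(o["ee_pos"],o["tool_rot"],o["wrist_force"])
```

```text
dockframe x pct [0.0459 0.081  0.1422] y pct [-0.039   0.0204  0.0657] rect [93.8 11.8] [83.9 97.3] 14.2
dockframe x pct [0.062  0.0899 0.1491] y pct [-0.0459 -0.0133  0.0532] rect [99.8  4.8] [84.2 89.5] 14.9
[ 0.53686719 -0.00773642  0.06319301] [-3.13174193  0.00362561  0.13174016] [-0.56348182  0.08561088 -0.90373809]
```

>>> apply_moves(
  increments=[
    {"gripper":255,"tx":0.2,"ty":-0.06,"tz":0,"yaw":0},
    {"gripper":255,"tx":0.2,"ty":-0.06,"tz":0,"yaw":0},
    {"gripper":255,"tx":0.2,"ty":-0.06,"tz":0,"yaw":0},
    {"gripper":255,"tx":0.2,"ty":-0.04,"tz":0,"yaw":0},
  ],
)

```text
t: 10.1
ee_pos: [0.561, 0.0022, 0.063]
tool_rot: [-3.132, 0.005, 0.131]
wrist_force: [-2.6, -0.4, -0.6]
width: 0.022
```

Run:
```python
from track import *
s=snapshot("side");np.savez("side5.npz",**s);trk(s);trk(snapshot("top"))
o=get_obs(); print(o["ee_pos"],o["tool_rot"],o["wrist_force"])
```

```text
dockframe x pct [0.0738 0.1036 0.1602] y pct [-0.0327  0.0343  0.0649] rect [117.7  16.5] [84.8 97.7] 4.5
dockframe x pct [0.0864 0.1546 0.1679] y pct [-0.0375 -0.0102  0.053 ] rect [124.3   9.5] [83.3 89.3] 4.3
[0.56134149 0.00225634 0.06295544] [-3.13177864  0.00401094  0.13116065] [-0.47890895 -0.0569046  -2.12177643]
```

>>> apply_moves(
  increments=[
    {"gripper":255,"tx":0.2,"ty":0.03,"tz":0,"yaw":0},
    {"gripper":255,"tx":0.2,"ty":0.03,"tz":0,"yaw":0},
    {"gripper":255,"tx":0.2,"ty":0.03,"tz":0,"yaw":0},
    {"gripper":255,"tx":0.2,"ty":0.02,"tz":0,"yaw":0},
  ],
)

```text
t: 10.6
ee_pos: [0.5868, 0.0022, 0.0627]
tool_rot: [-3.131, 0.005, 0.131]
wrist_force: [-2.9, -0.4, -0.8]
width: 0.0223
```

Run:
```python
from track import *
s=snapshot("side");np.savez("side5.npz",**s);trk(s);trk(snapshot("top"))
o=get_obs(); print(o["ee_pos"],o["tool_rot"],o["wrist_force"])
```

```text
dockframe x pct [0.0981 0.1263 0.1854] y pct [-0.0334  0.0342  0.0614] rect [141.9  13. ] [97.2 87.5] 88.1
dockframe x pct [0.1402 0.1853 0.1915] y pct [-0.0397  0.0006  0.0487] rect [165.9   4.6] [89.6 49.8] 86.7
[0.58712856 0.00219162 0.06272924] [-3.13160857  0.00414418  0.13143137] [-0.79507845 -0.46195525 -1.33268905]
```

>>> apply_moves(
  increments=[
    {"gripper":255,"tx":-0.1,"ty":0.2,"tz":0,"yaw":0},
    {"gripper":255,"tx":0,"ty":0.25,"tz":0,"yaw":0},
    {"gripper":255,"tx":0,"ty":0.25,"tz":0,"yaw":0},
    {"gripper":255,"tx":0,"ty":0.2,"tz":0,"yaw":0},
    {"gripper":255,"tx":0,"ty":0.2,"tz":0,"yaw":0},
  ],
)

```text
t: 11.2
ee_pos: [0.5885, -0.0334, 0.0625]
tool_rot: [-3.132, 0.003, 0.132]
wrist_force: [0.5, 2.1, -0.9]
width: 0.0221
```

Run:
```python
from track import *
s=snapshot("side");np.savez("side5.npz",**s);trk(s);trk(snapshot("top"))
o=get_obs(); print(o["ee_pos"],o["tool_rot"],o["wrist_force"])
```

```text
dockframe x pct [0.0986 0.1239 0.1833] y pct [-0.0423  0.0275  0.0526] rect [141.    5.6] [85.9 96.8] 0.8
dockframe x pct [0.1402 0.1845 0.1893] y pct [-0.0465 -0.0028  0.0417] rect [164.1  -2.7] [49.1 88.4] 2.0
[ 0.58853036 -0.03374028  0.06243678] [-3.13189588  0.0034614   0.13124599] [ 0.096114   -0.51958528 -1.77253287]
```

>>> apply_moves(
  increments=[
    {"gripper":255,"tx":0,"ty":-0.26,"tz":0.02,"yaw":0},
    {"gripper":255,"tx":-0.15,"ty":-0.26,"tz":0,"yaw":0},
    {"gripper":255,"tx":-0.2,"ty":0,"tz":0,"yaw":0},
    {"gripper":255,"tx":-0.2,"ty":0,"tz":0,"yaw":0},
  ],
)

```text
t: 11.7
ee_pos: [0.5689, -0.0186, 0.0618]
tool_rot: [-3.132, 0.004, 0.131]
wrist_force: [-0.5, 0.4, -1.3]
width: 0.0223
```

>>> apply_moves(
  increments=[
    {"gripper":255,"tx":-0.15,"ty":0.02,"tz":0,"yaw":0},
    {"gripper":255,"tx":-0.15,"ty":0,"tz":0,"yaw":0},
    {"gripper":255,"tx":-0.15,"ty":0,"tz":0,"yaw":0},
  ],
)

```text
t: 12.0
ee_pos: [0.5542, -0.0209, 0.0621]
tool_rot: [-3.132, 0.003, 0.132]
wrist_force: [1.4, 0.5, -2.9]
width: 0.0222
```

Run:
```python
from track import *
s=snapshot("side");np.savez("side5.npz",**s);trk(s);trk(snapshot("top"))
o=get_obs(); e=o["ee_pos"]; print(e,o["wrist_force"],"tcp dock y",(e[1]+.0165)*.9916-(e[0]-.59)*.1296)
```

```text
dockframe x pct [0.0843 0.1137 0.1691] y pct [-0.0452  0.0218  0.0509] rect [127.5   3.3] [85.5 97.7] 2.5
dockframe x pct [0.0915 0.1084 0.1748] y pct [-0.0498 -0.0149  0.0403] rect [132.5  -4.8] [83.7 89.2] 1.7
[ 0.55399002 -0.02097129  0.06212574] [-0.22469057 -0.24241574 -0.71644069] tcp dock y 0.0002331628833250176
```

>>> apply_moves(
  increments=[
    {"gripper":255,"tx":-0.15,"ty":-0.02,"tz":0,"yaw":0},
    {"gripper":255,"tx":-0.15,"ty":-0.02,"tz":0,"yaw":0},
    {"gripper":255,"tx":-0.12,"ty":0,"tz":0,"yaw":0},
    {"gripper":255,"tx":-0.12,"ty":0,"tz":0,"yaw":0},
  ],
)

```text
t: 12.5
ee_pos: [0.5371, -0.0222, 0.0622]
tool_rot: [-3.132, 0.003, 0.132]
wrist_force: [2.6, -0.0, -2.5]
width: 0.0223
```

Run:
```python
from track import *
s=snapshot("side");np.savez("side5.npz",**s);trk(s);trk(snapshot("top"))
o=get_obs(); e=o["ee_pos"]; print(e,o["wrist_force"],"tcp dock y",(e[1]+.0165)*.9916-(e[0]-.59)*.1296)
```

```text
dockframe x pct [0.0678 0.0991 0.1526] y pct [-0.0455  0.0212  0.0519] rect [110.6   3.6] [85.7 98.4] 1.9
dockframe x pct [0.0732 0.096  0.1576] y pct [-0.0488 -0.0129  0.0404] rect [115.1  -3.6] [84.5 89.8] 1.7
[ 0.53691109 -0.02216806  0.06223843] [ 0.59743873 -0.36803178 -0.76473329] tcp dock y 0.0012598728226538994
```

>>> apply_moves(
  increments=[
    {"gripper":255,"tx":-0.12,"ty":0,"tz":0,"yaw":0},
    {"gripper":255,"tx":-0.12,"ty":0,"tz":0,"yaw":0},
    {"gripper":255,"tx":-0.1,"ty":0,"tz":0,"yaw":0},
  ],
)

```text
t: 12.9
ee_pos: [0.5265, -0.0236, 0.0623]
tool_rot: [-3.132, 0.002, 0.132]
wrist_force: [1.5, -0.2, -2.5]
width: 0.0219
```

>>> apply_moves(
  increments=[
    {"gripper":255,"tx":-0.1,"ty":0,"tz":0,"yaw":0},
    {"gripper":255,"tx":-0.08,"ty":0,"tz":0,"yaw":0},
  ],
)

```text
t: 13.1
ee_pos: [0.5206, -0.0244, 0.0623]
tool_rot: [-3.132, 0.002, 0.132]
wrist_force: [1.6, 0.9, -3.0]
width: 0.0223
```

Run:
```python
from track import *
s=snapshot("side");np.savez("side5.npz",**s);trk(s);trk(snapshot("top"))
o=get_obs(); e=o["ee_pos"]; print(e,o["wrist_force"],"tcp dock y",(e[1]+.0165)*.9916-(e[0]-.59)*.1296)
```

```text
dockframe x pct [0.0506 0.0842 0.1366] y pct [-0.0449  0.0182  0.052 ] rect [93.8  4.1] [85.3 98.2] 2.6
dockframe x pct [0.0566 0.0806 0.1342] y pct [-0.0483 -0.011   0.0412] rect [99.2 -2.8] [83.7 89.6] 3.0
[ 0.52048708 -0.02435807  0.06234696] [ 0.30838802  0.30748693 -0.1597902 ] tcp dock y 0.001216811376497112
```

>>> apply_moves(
  increments=[
    {"gripper":255,"tx":-0.07,"ty":0,"tz":0,"yaw":0},
    {"gripper":255,"tx":-0.07,"ty":0,"tz":0,"yaw":0},
  ],
)

```text
t: 13.4
ee_pos: [0.5166, -0.0249, 0.0626]
tool_rot: [-3.132, 0.002, 0.132]
wrist_force: [2.1, 1.6, -1.5]
width: 0.0222
```

>>> apply_moves(
  increments=[
    {"gripper":255,"tx":-0.07,"ty":0,"tz":0,"yaw":0},
    {"gripper":255,"tx":-0.07,"ty":0,"tz":0,"yaw":0},
  ],
)

```text
t: 13.6
ee_pos: [0.5123, -0.0254, 0.0627]
tool_rot: [-3.132, 0.001, 0.132]
wrist_force: [2.0, 1.4, -2.4]
width: 0.0219
```

>>> apply_moves(
  increments=[
    {"gripper":255,"tx":-0.08,"ty":-0.01,"tz":0,"yaw":0},
    {"gripper":255,"tx":-0.08,"ty":-0.01,"tz":0,"yaw":0},
  ],
)

```text
t: 13.8
ee_pos: [0.5071, -0.0256, 0.0627]
tool_rot: [-3.132, 0.001, 0.132]
wrist_force: [2.3, -0.4, -1.6]
width: 0.0218
```

>>> apply_moves(
  increments=[
    {"gripper":255,"tx":-0.08,"ty":-0.01,"tz":0,"yaw":0},
    {"gripper":255,"tx":-0.08,"ty":-0.01,"tz":0,"yaw":0},
  ],
)

```text
t: 14.0
ee_pos: [0.5018, -0.0258, 0.0627]
tool_rot: [-3.133, 0.001, 0.131]
wrist_force: [2.0, -0.3, -1.2]
width: 0.0221
```

Run:
```python
from track import *
s=snapshot("side");np.savez("side5.npz",**s);trk(s);trk(snapshot("top"))
o=get_obs(); e=o["ee_pos"]; print(e,o["wrist_force"],"tcp dock y",(e[1]+.0165)*.9916-(e[0]-.59)*.1296)
```

```text
dockframe x pct [0.0306 0.0646 0.1193] y pct [-0.0424  0.0219  0.0576] rect [75.2  9.3] [85.1 95.4] 7.7
dockframe x pct [0.0359 0.064  0.1121] y pct [-0.0466 -0.0024  0.0469] rect [79.3  0.1] [83.6 89.8] 5.7
[ 0.50159499 -0.02568351  0.06269898] [ 0.34854218  0.49699829 -1.94002378] tcp dock y 0.002350920208695373
```

>>> apply_moves(
  increments=[
    {"gripper":255,"tx":-0.07,"ty":-0.01,"tz":0,"yaw":0},
    {"gripper":255,"tx":-0.07,"ty":-0.01,"tz":0,"yaw":0},
  ],
)

```text
t: 14.3
ee_pos: [0.4972, -0.0257, 0.0627]
tool_rot: [-3.132, 0.002, 0.131]
wrist_force: [3.1, 0.1, -2.0]
width: 0.0221
```

>>> apply_moves(
  increments=[
    {"gripper":255,"tx":-0.06,"ty":0,"tz":0,"yaw":0},
    {"gripper":255,"tx":-0.05,"ty":0,"tz":0,"yaw":0},
  ],
)

```text
t: 14.5
ee_pos: [0.4936, -0.0261, 0.0626]
tool_rot: [-3.132, 0.002, 0.132]
wrist_force: [1.1, -0.7, -1.6]
width: 0.022
```

Run:
```python
from track import *
s=snapshot("side");np.savez("side5.npz",**s);t=snapshot("top");trk(s);trk(t);np.savez("top5.npz",**t)
o=get_obs(); e=o["ee_pos"]; print(e,o["wrist_force"],"tcp dock y",(e[1]+.0165)*.9916-(e[0]-.59)*.1296)
save("g7.png",np.hstack([cv2.resize(s["img"][175:240,240:325],(425,325),interpolation=cv2.INTER_CUBIC),cv2.resize(t["img"][130:195,300:375],(375,325),interpolation=cv2.INTER_CUBIC)]))
```

```text
dockframe x pct [0.0242 0.0571 0.1102] y pct [-0.0434  0.0179  0.0538] rect [67.2  5.9] [85.1 98.3] 3.4
dockframe x pct [0.0287 0.0591 0.1096] y pct [-0.0462 -0.0075  0.044 ] rect [72.2 -1.4] [84.2 89.3] 3.3
[ 0.49350199 -0.02609696  0.0626542 ] [-0.0918563   0.16165263 -1.65301902] tcp dock y 0.002989801400869045
```

View pics/g7.png

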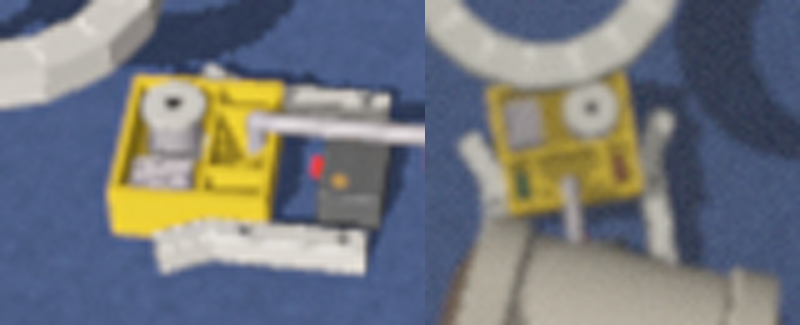

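The tray is now nearly square between the rails, with the reel upright. The pin tip at side crop (312,168) is still about 15 mm ahead of the front wall.

>>> apply_moves(
  increments=[
    {"gripper":255,"tx":-0.06,"ty":0,"tz":0,"yaw":0},
    {"gripper":255,"tx":-0.06,"ty":0,"tz":0,"yaw":0},
  ],
)

```text
t: 14.8
ee_pos: [0.4899, -0.0266, 0.0626]
tool_rot: [-3.132, 0.002, 0.132]
wrist_force: [2.3, 0.1, -1.9]
width: 0.0222
```

>>> apply_moves(
  increments=[
    {"gripper":255,"tx":-0.05,"ty":0,"tz":0,"yaw":0},
    {"gripper":255,"tx":-0.05,"ty":0,"tz":0,"yaw":0},
  ],
)

```text
t: 15.0
ee_pos: [0.4866, -0.027, 0.0627]
tool_rot: [-3.132, 0.002, 0.132]
wrist_force: [2.0, 0.1, -1.6]
width: 0.0221
```

>>> apply_moves(
  increments=[
    {"gripper":255,"tx":-0.04,"ty":0,"tz":0,"yaw":0},
    {"gripper":255,"tx":-0.04,"ty":0,"tz":0,"yaw":0},
  ],
)

```text
t: 15.2
ee_pos: [0.484, -0.0274, 0.0627]
tool_rot: [-3.132, 0.002, 0.132]
wrist_force: [2.3, 0.3, -3.1]
width: 0.0219
```

>>> apply_moves(
  increments=[
    {"gripper":255,"tx":-0.04,"ty":0,"tz":0,"yaw":0},
    {"gripper":255,"tx":-0.035,"ty":0,"tz":0,"yaw":0},
  ],
)

```text
t: 15.4
ee_pos: [0.4815, -0.0276, 0.0627]
tool_rot: [-3.132, 0.002, 0.132]
wrist_force: [2.2, 1.2, -2.2]
width: 0.0223
```

Front wall at about 13–16 mm now, so I'll go on in finer steps.

>>> apply_moves(
  increments=[
    {"gripper":255,"tx":-0.035,"ty":0,"tz":0,"yaw":0},
  ],
)

```text
t: 15.5
ee_pos: [0.4804, -0.0278, 0.0627]
tool_rot: [-3.132, 0.002, 0.131]
wrist_force: [1.9, -0.0, -2.2]
width: 0.0222
```

>>> apply_moves(
  increments=[
    {"gripper":255,"tx":-0.03,"ty":0,"tz":0,"yaw":0},
  ],
)

```text
t: 15.6
ee_pos: [0.4794, -0.0279, 0.0627]
tool_rot: [-3.132, 0.002, 0.132]
wrist_force: [2.5, -0.1, -1.2]
width: 0.0223
```

>>> apply_moves(
  increments=[
    {"gripper":255,"tx":-0.03,"ty":0,"tz":0,"yaw":0},
  ],
)

```text
t: 15.7
ee_pos: [0.4784, -0.0281, 0.0627]
tool_rot: [-3.132, 0.002, 0.132]
wrist_force: [2.5, 0.4, -2.0]
width: 0.0221
```

>>> apply_moves(
  increments=[
    {"gripper":255,"tx":-0.025,"ty":0,"tz":0,"yaw":0},
  ],
)

```text
t: 15.8
ee_pos: [0.4776, -0.0281, 0.0627]
tool_rot: [-3.132, 0.002, 0.132]
wrist_force: [1.9, 0.5, -2.0]
width: 0.0219
```

Run:
```python
from track import *
trk(snapshot("side"));trk(snapshot("top"))
o=get_obs(); e=o["ee_pos"]; print(e,o["wrist_force"],"tcp dock y",(e[1]+.0165)*.9916-(e[0]-.59)*.1296)
```

```text
dockframe x pct [0.0088 0.0425 0.0937] y pct [-0.0435  0.017   0.0527] rect [51.1  5.3] [84.5 98.8] 1.8
dockframe x pct [0.0138 0.0491 0.0986] y pct [-0.0468 -0.0085  0.0426] rect [56.  -2.2] [84.6 88.9] 2.2
[ 0.47757509 -0.02817011  0.06267808] [ 0.66681287  0.02835298 -1.79180358] tcp dock y 0.0029981841497229676
```

>>> apply_moves(
  increments=[
    {"gripper":255,"tx":-0.02,"ty":0,"tz":0,"yaw":0},
    {"gripper":255,"tx":-0.02,"ty":0,"tz":0,"yaw":0},
  ],
)

```text
t: 16.1
ee_pos: [0.4764, -0.0283, 0.0627]
tool_rot: [-3.132, 0.002, 0.132]
wrist_force: [1.2, 0.2, -1.2]
width: 0.0224
```

>>> apply_moves(
  increments=[
    {"gripper":255,"tx":-0.02,"ty":0,"tz":0,"yaw":0},
  ],
)

```text
t: 16.2
ee_pos: [0.4757, -0.0284, 0.0627]
tool_rot: [-3.132, 0.002, 0.132]
wrist_force: [1.5, 0.4, -2.6]
width: 0.0223
```

>>> apply_moves(
  increments=[
    {"gripper":255,"tx":-0.025,"ty":0,"tz":0,"yaw":0},
  ],
)

```text
t: 16.3
ee_pos: [0.475, -0.0285, 0.0627]
tool_rot: [-3.132, 0.002, 0.132]
wrist_force: [1.2, -0.1, -1.9]
width: 0.0223
```

>>> apply_moves(
  increments=[
    {"gripper":255,"tx":-0.025,"ty":0,"tz":0,"yaw":0},
  ],
)

```text
t: 16.4
ee_pos: [0.4742, -0.0286, 0.0627]
tool_rot: [-3.132, 0.002, 0.132]
wrist_force: [1.7, 1.3, -2.7]
width: 0.0223
```

>>> apply_moves(
  increments=[
    {"gripper":255,"tx":-0.025,"ty":0,"tz":0,"yaw":0},
  ],
)

```text
t: 16.5
ee_pos: [0.4733, -0.0287, 0.0627]
tool_rot: [-3.132, 0.002, 0.132]
wrist_force: [1.9, 1.0, -1.8]
width: 0.0222
```

>>> apply_moves(
  increments=[
    {"gripper":255,"tx":-0.025,"ty":0,"tz":0,"yaw":0},
  ],
)

```text
t: 16.6
ee_pos: [0.4725, -0.0288, 0.0627]
tool_rot: [-3.132, 0.002, 0.132]
wrist_force: [1.3, -0.3, -1.7]
width: 0.0222
```

>>> apply_moves(
  increments=[
    {"gripper":255,"tx":-0.025,"ty":0,"tz":0,"yaw":0},
  ],
)

```text
t: 16.7
ee_pos: [0.4719, -0.0289, 0.0627]
tool_rot: [-3.132, 0.001, 0.132]
wrist_force: [5.2, 0.1, -3.4]
width: 0.0222
```

>>> apply_moves(
  increments=[
    {"gripper":255,"tx":-0.025,"ty":0,"tz":0,"yaw":0},
  ],
)

```text
t: 16.8
ee_pos: [0.4715, -0.029, 0.0628]
tool_rot: [-3.132, 0.0, 0.131]
wrist_force: [8.5, 0.6, -4.6]
width: 0.0223
```

>>> apply_moves(
  increments=[
    {"gripper":255,"tx":-0.025,"ty":0,"tz":0,"yaw":0},
  ],
)

```text
t: 16.9
ee_pos: [0.4712, -0.0291, 0.0629]
tool_rot: [-3.133, -0.001, 0.131]
wrist_force: [9.3, 1.8, -6.7]
width: 0.0221
```

>>> apply_moves(
  increments=[
    {"gripper":255,"tx":-0.01,"ty":0,"tz":0,"yaw":0},
  ],
)

```text
t: 17.0
ee_pos: [0.4713, -0.029, 0.063]
tool_rot: [-3.133, -0.002, 0.131]
wrist_force: [8.2, 2.1, -6.4]
width: 0.0227
```

>>> apply_moves(
  increments=[
    {"gripper":255,"tx":-0.03,"ty":0,"tz":0,"yaw":0},
    {"gripper":255,"tx":-0.025,"ty":0,"tz":0,"yaw":0},
  ],
)

```text
t: 17.2
ee_pos: [0.4708, -0.0291, 0.063]
tool_rot: [-3.133, -0.005, 0.131]
wrist_force: [11.0, 2.4, -9.1]
width: 0.0224
```

>>> apply_moves(
  increments=[
    {"gripper":255,"tx":-0.022,"ty":0,"tz":0,"yaw":0},
    {"gripper":255,"tx":-0.022,"ty":0,"tz":0,"yaw":0},
  ],
)

```text
t: 17.4
ee_pos: [0.4708, -0.0293, 0.0634]
tool_rot: [-3.133, -0.008, 0.131]
wrist_force: [8.5, 1.0, -2.5]
width: 0.022
```

>>> apply_moves(
  increments=[
    {"gripper":255,"tx":-0.028,"ty":0,"tz":0.01,"yaw":0},
    {"gripper":255,"tx":-0.028,"ty":0,"tz":0.01,"yaw":0},
  ],
)

```text
t: 17.6
ee_pos: [0.4706, -0.0293, 0.0634]
tool_rot: [-3.133, -0.012, 0.131]
wrist_force: [8.6, 1.7, -4.4]
width: 0.022
```

>>> apply_moves(
  increments=[
    {"gripper":255,"tx":-0.026,"ty":0,"tz":0.01,"yaw":0},
    {"gripper":255,"tx":-0.026,"ty":0,"tz":0.01,"yaw":0},
  ],
)

```text
t: 17.8
ee_pos: [0.4704, -0.0294, 0.0632]
tool_rot: [-3.134, -0.016, 0.131]
wrist_force: [11.1, 3.0, -6.9]
width: 0.0222
```

>>> apply_moves(
  increments=[
    {"gripper":255,"tx":-0.028,"ty":0,"tz":0,"yaw":0},
    {"gripper":255,"tx":-0.028,"ty":0,"tz":0,"yaw":0},
    {"gripper":255,"tx":-0.028,"ty":0,"tz":0,"yaw":0},
  ],
)

```text
t: 18.1
ee_pos: [0.4699, -0.0294, 0.0634]
tool_rot: [-3.134, -0.021, 0.131]
wrist_force: [12.7, 1.8, -9.7]
width: 0.0222
```

>>> apply_moves(
  increments=[
    {"gripper":255,"tx":-0.028,"ty":0,"tz":0,"yaw":0},
    {"gripper":255,"tx":-0.028,"ty":0,"tz":0,"yaw":0},
    {"gripper":255,"tx":-0.028,"ty":0,"tz":0,"yaw":0},
  ],
)

```text
t: 18.4
ee_pos: [0.4699, -0.0296, 0.0642]
tool_rot: [-3.134, -0.028, 0.131]
wrist_force: [10.7, 2.7, -4.9]
width: 0.022
```

>>> apply_moves(
  increments=[
    {"gripper":255,"tx":-0.028,"ty":0,"tz":0.01,"yaw":0},
    {"gripper":255,"tx":-0.027,"ty":0,"tz":0.01,"yaw":0},
    {"gripper":255,"tx":-0.027,"ty":0,"tz":0.01,"yaw":0},
  ],
)

```text
t: 18.7
ee_pos: [0.4696, -0.0296, 0.0639]
tool_rot: [-3.135, -0.034, 0.131]
wrist_force: [11.2, 2.8, -6.5]
width: 0.0223
```

>>> apply_moves(
  increments=[
    {"gripper":255,"tx":-0.027,"ty":0,"tz":0.01,"yaw":0},
    {"gripper":255,"tx":-0.027,"ty":0,"tz":0.01,"yaw":0},
    {"gripper":255,"tx":-0.027,"ty":0,"tz":0.01,"yaw":0},
  ],
)

```text
t: 19.0
ee_pos: [0.4693, -0.0296, 0.0634]
tool_rot: [-3.135, -0.039, 0.131]
wrist_force: [11.5, 2.7, -7.7]
width: 0.0227
```

>>> apply_moves(
  increments=[
    {"gripper":255,"tx":0.08,"ty":0,"tz":0,"yaw":0},
    {"gripper":255,"tx":0.12,"ty":0,"tz":0,"yaw":0},
    {"gripper":255,"tx":0.12,"ty":0,"tz":0,"yaw":0},
  ],
)

```text
t: 19.3
ee_pos: [0.4787, -0.0283, 0.0636]
tool_rot: [-3.135, -0.038, 0.131]
wrist_force: [0.5, 0.2, -1.9]
width: 0.0223
```

>>> apply_moves(
  increments=[
    {"gripper":255,"tx":0,"ty":0,"tz":-0.3,"yaw":0},
    {"gripper":255,"tx":0,"ty":0,"tz":-0.5,"yaw":0},
    {"gripper":255,"tx":0,"ty":0,"tz":-0.6,"yaw":0},
    {"gripper":255,"tx":0,"ty":0,"tz":-0.5,"yaw":0},
  ],
)

```text
t: 19.7
ee_pos: [0.4755, -0.0287, 0.122]
tool_rot: [-3.133, -0.033, 0.132]
wrist_force: [0.4, 0.4, -1.4]
width: 0.0223
```

Run:
```python
from track import *
s=snapshot("side");t=snapshot("top");trk(s);trk(t)
o=get_obs(); print(o["ee_pos"],o["tool_rot"],o["wrist_force"])
save("g8.png",np.hstack([cv2.resize(s["img"][165:265,240:365],(500,400),interpolation=cv2.INTER_CUBIC),cv2.resize(t["img"][130:210,300:360],(300,400),interpolation=cv2.INTER_CUBIC)]))
```

```text
dockframe x pct [0.0036 0.0352 0.0879] y pct [-0.0437  0.0122  0.0527] rect [45.7  5.1] [85.1 98.6] 0.9
dockframe x pct [0.0088 0.0447 0.0931] y pct [-0.0469 -0.005   0.0424] rect [50.7 -2.6] [84.6 89.6] 1.1
[ 0.47640819 -0.02888893  0.12294479] [-3.13430361 -0.03616169  0.13176322] [ 1.20254038 -0.22464792 -0.79852834]
```

View pics/g8.png

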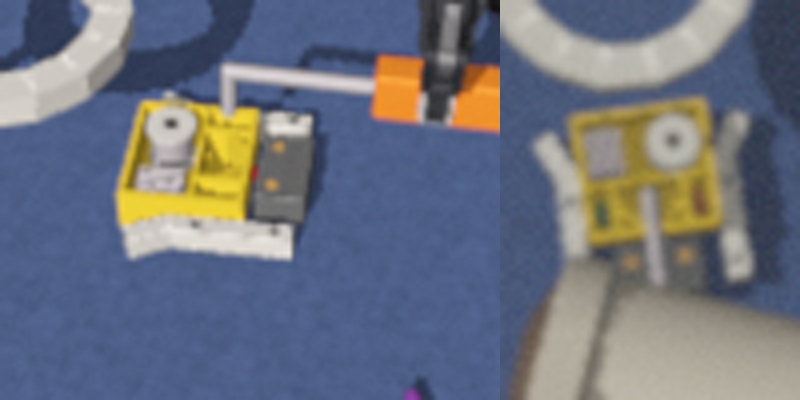

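The tray is square in the rails against the pin (side crop 250,170), the reel is upright and the hook is free at about (230,100). Next, carry the hook back to the rest.

>>> apply_moves(
  increments=[
    {"gripper":255,"tx":-0.1,"ty":-0.6,"tz":-0.05,"yaw":0.11},
    {"gripper":255,"tx":-0.1,"ty":-0.8,"tz":-0.05,"yaw":0.11},
    {"gripper":255,"tx":-0.1,"ty":-0.8,"tz":-0.05,"yaw":0.11},
    {"gripper":255,"tx":-0.15,"ty":-1,"tz":0,"yaw":0},
    {"gripper":255,"tx":-0.15,"ty":-1,"tz":0,"yaw":0},
    {"gripper":255,"tx":-0.15,"ty":-1,"tz":0,"yaw":0},
    {"gripper":255,"tx":-0.15,"ty":-1,"tz":0,"yaw":0},
    {"gripper":255,"tx":-0.15,"ty":-0.8,"tz":0,"yaw":0},
  ],
)

```text
t: 20.6
ee_pos: [0.4729, 0.187, 0.1264]
tool_rot: [-3.125, -0.029, -0.218]
wrist_force: [0.2, 0.7, -1.8]
width: 0.0222
```

>>> apply_moves(
  increments=[
    {"gripper":255,"tx":0.03,"ty":-0.9,"tz":0,"yaw":-0.01},
    {"gripper":255,"tx":0.03,"ty":-0.9,"tz":0,"yaw":0},
    {"gripper":255,"tx":0.03,"ty":-0.7,"tz":0.3,"yaw":0},
    {"gripper":255,"tx":0,"ty":0,"tz":0.6,"yaw":0},
    {"gripper":255,"tx":0,"ty":0,"tz":0.4,"yaw":0},
  ],
)

```text
t: 21.1
ee_pos: [0.4916, 0.2666, 0.0857]
tool_rot: [-3.125, -0.028, -0.203]
wrist_force: [-0.7, -0.7, -2.4]
width: 0.0223
```

Run:
```python
from meas import *
s=snapshot("side"); o=get_obs(); print(o["ee_pos"],o["tool_rot"])
z=o["ee_pos"][2]-.029+.036
C=cloud(s); m=mask(s,*OR)&near(C,(.485,.27),.09)&(C[...,2]>.05); print("z",np.percentile(C[m][:,2],[5,50,95]).round(3))
m&=abs(C[...,2]-z)<.008; q=onplane(s,m,z); r=cv2.minAreaRect((q*1000).astype(np.float32)); print("handle",len(q),r)
q=top(s,*GR,(.485,.267),.08,.028,.004); r=cv2.minAreaRect((q*1000).astype(np.float32)); print("rest",r)
```

```text
[0.49105622 0.26627188 0.08407245] [-3.12597701 -0.0261032  -0.20333136]
z [0.064 0.092 0.095]
handle 304 ((483.9716491699219, 269.9794921875), (28.716222763061523, 91.27972412109375), 77.50643920898438)
rest ((484.625732421875, 266.0679931640625), (44.13959503173828, 100.67215728759766), 82.07793426513672)
```

>>> apply_moves(
  increments=[
    {"gripper":255,"tx":0,"ty":0.05,"tz":0.4,"yaw":0},
    {"gripper":255,"tx":0,"ty":0.03,"tz":0.2,"yaw":0},
  ],
)

```text
t: 21.35
ee_pos: [0.491, 0.2634, 0.0649]
tool_rot: [-3.126, -0.026, -0.204]
wrist_force: [0.1, -0.5, -2.2]
width: 0.0225
```

>>> apply_moves(
  increments=[
    {"gripper":255,"tx":0.03,"ty":0,"tz":0.1,"yaw":0},
    {"gripper":255,"tx":0.03,"ty":0,"tz":0.07,"yaw":0},
  ],
)

```text
t: 21.55
ee_pos: [0.493, 0.2622, 0.0592]
tool_rot: [-3.127, -0.026, -0.205]
wrist_force: [-0.1, 0.1, -1.8]
width: 0.0221
```

>>> apply_moves(
  increments=[
    {"gripper":255,"tx":0,"ty":0,"tz":0.05,"yaw":0},
    {"gripper":255,"tx":0,"ty":0,"tz":0.03,"yaw":0},
  ],
)

```text
t: 21.75
ee_pos: [0.4935, 0.262, 0.0573]
tool_rot: [-3.126, -0.026, -0.206]
wrist_force: [-2.8, -0.6, 6.3]
width: 0.0223
```

>>> apply_moves(
  increments=[
    {"gripper":0,"tx":0,"ty":0,"tz":0,"yaw":0},
    {"gripper":0,"tx":0,"ty":0,"tz":0,"yaw":0},
    {"gripper":0,"tx":0,"ty":0,"tz":0,"yaw":0},
    {"gripper":0,"tx":0,"ty":0,"tz":-0.05,"yaw":0},
    {"gripper":0,"tx":0,"ty":0,"tz":-0.2,"yaw":0},
  ],
)

```text
t: 22.25
ee_pos: [0.4936, 0.2621, 0.0657]
tool_rot: [-3.125, -0.027, -0.206]
wrist_force: [-0.6, 0.1, 0.4]
width: 0.0851
```

>>> apply_moves(
  increments=[
    {"gripper":0,"tx":0,"ty":0,"tz":-0.6,"yaw":0},
    {"gripper":0,"tx":0,"ty":0,"tz":-0.8,"yaw":0},
    {"gripper":0,"tx":0,"ty":0,"tz":-1,"yaw":0},
    {"gripper":0,"tx":0,"ty":0,"tz":-1,"yaw":0},
    {"gripper":0,"tx":-1,"ty":1,"tz":-0.5,"yaw":0},
    {"gripper":0,"tx":-1,"ty":1,"tz":0,"yaw":0},
    {"gripper":0,"tx":0,"ty":1,"tz":0,"yaw":0},
    {"gripper":0,"tx":0,"ty":1,"tz":0,"yaw":0},
    {"gripper":0,"tx":0,"ty":1,"tz":0,"yaw":0},
  ],
)

```text
t: 23.15
ee_pos: [0.3977, 0.125, 0.188]
tool_rot: [-3.123, -0.032, -0.201]
wrist_force: [1.4, 0.2, -0.6]
width: 0.0853
```

Run:
```python
from track import *
s=snapshot("side");t=snapshot("top");trk(s);trk(t)
for n,c in(("side",s),("top",t)):
    q=top(c,*OR,(.488,.266),.075,.064); r=cv2.minAreaRect((q*1000).astype(np.float32)); print(n,"handle",len(q),r)
    C=cloud(c); m=mask(c,*OR)&near(C,(.485,.266),.07); print(np.percentile(C[m][:,2],[50,75,95]).round(4))
o=get_obs(); print(o["t"],o["ee_pos"],o["width"],o["wrist_force"],abs(o["qvel"]).max())
save("g9.png",np.hstack([s["img"][150:340,210:370],t["img"][90:280,210:370]]),2.4)
```

```text
dockframe x pct [0.0036 0.034  0.0879] y pct [-0.0439  0.0113  0.0532] rect [45.7  5.3] [85.3 99.4] 1.1
dockframe x pct [0.0088 0.044  0.0931] y pct [-0.0471 -0.0044  0.0421] rect [50.9 -2.6] [84.1 89.6] 1.1
side handle 444 ((486.353271484375, 264.9698791503906), (26.01423454284668, 89.72055053710938), 78.3309097290039)
[0.0624 0.0646 0.0658]
top handle 203 ((491.485107421875, 257.3740234375), (25.088834762573242, 87.6548843383789), 77.28397369384766)
[0.0621 0.0643 0.0666]
23.25 [0.39778168 0.12362463 0.18807086] 0.08559805126256728 [0.30661012 0.78007829 0.21893245] 0.07648081643033447
```

View pics/g9.png

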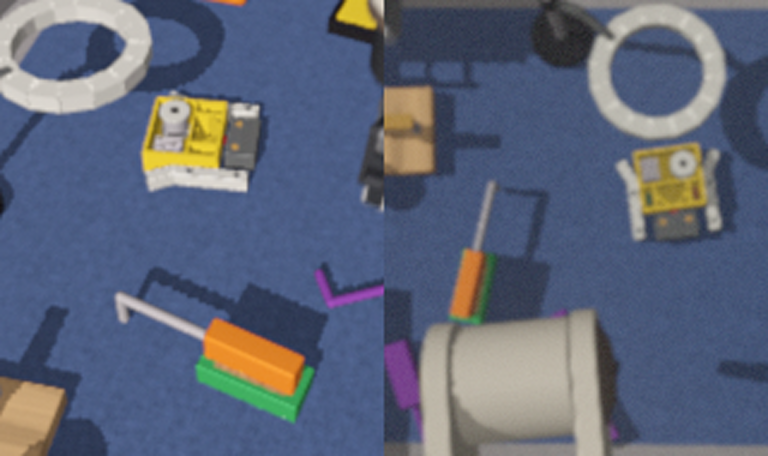

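```bash
python3 -c "
from rig import *
print(get_obs()['qvel']); print(close_job())"
```

```text
[ 0.05283733  0.03753638 -0.03223173  0.01446568 -0.01461666  0.07648082]
the job is handed in; nothing more can be done
None
```

The job is done and handed in at about 23 s of robot time. The tray is drawn up to the pin between the rails and the hook is back on its rest.

**What happened**
- **First pull failed:** the tray yawed about 0.28 rad and jammed in the rail mouth. The wrist read about 28 N there, with the tray still about 20 mm short of the pin.
- **Recovery:** I pushed the tray back out and straightened it, using only the hook tip in the pocket, then pulled it in again.
- **At the pin:** I felt contact at 16.7 s. From there to 19.0 s the wrist read roughly 8 to 13 N, and 10.7 to 12.7 N over the last 1.2 s. Sliding drag was about 2 N, so I put the pin force at about 9 to 10 N and no more than about 11 N. The pin force itself was never measured.
- **Finish:** I unhooked, laid the hook back and moved the gripper clear.

**Last checks**
- **Tray:** it is about 1° off the rails by my estimate, by the pin, with the reel upright.
- **Hook:** the handle lies flat on the rest, with its top at 64 mm.
- **Other things:** I did not touch the lamp or the other things on the bench, and those in the last crops look undisturbed.

**What disagreed:** the two cameras differed by 5 to 8 mm, so I averaged them or worked from relative positions. The tool's pitch drifted to about -0.04 rad during the hold, so the hook was set down slightly nose-up, but it settled flat. I handed in with the arm still settling slightly (joint speeds up to 0.08 rad/s) but touching nothing.

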